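# Load the spring-fed magazine of a tube labeller

### The arm

A 6-joint arm with a two-finger parallel gripper is mounted at the origin on a cart in front of the work surface, level with it; the furniture and walls round the work are solid. World frame = base frame: x ahead of the robot, y to its left, z up, the work surface at z = 0. Lengths are in m, angles in rad, forces in N, time in s.
With the tool pointing down it reaches from about 0.325 to 0.9 m from the base axis. Payload 3.5 kg.
Tool frame: the origin (TCP) lies at the centre of the arm's flange, where the gripper is bolted on; the fingertips stand 173 mm ahead of it and the grasp point (between the pads) lies 155 mm ahead of it; z points along the fingers, y is the line along which they close (so a half turn about z gives the same grasp; the last joint's range is limited). The gripper opens to 85 mm and grips with 20 to 120 N. Pads are 22 mm wide; open, the fingers measure 114 mm over their backs; the gripper's body (76 mm by 85 mm) begins 54 mm behind the grasp point. The pads swing forward as they close: fully open they stand 13 mm farther back than shut.
Start: joints at [1.216, 0.276, -0.026, 1.268, 0, 1.467], TCP at [0.156, 0.605, 0.405] pointing down, gripper open.
Joint ranges: [-3.12, 3.12], [-0.85, 1.88], [-1.08, 1.24], [-1.95, 2.15], [-1.57, 1.53], [-3.14, 3.14]. Speed limits (rad/s): [2.57, 2.57, 3.14, 3.14, 3.14, 3.14].

### API

Orientations are given as a rotation vector (axis times angle).
In Python, from rig import bot gives the robot as it stands.
- The arm moves only by the tool play_rows, never from a script. Its argument "moves" is a list of rows, each a list of 7 numbers: the shift along the tool's x, y, z in cm, then the turn, a rotation vector about the tool's x, y, z in degrees, then the opening, from -1 (shut) to 1 (fully open). In form: [[tx, ty, tz, ax, ay, az, hand], ...]. A call has 1 to 5 rows; each row shifts and turns the commanded pose from where the row before left it, along the tool's axes as they then stand; what a row does not reach is not made up. A row lasts 1/10 s, in which the tool goes at most 50 mm and 8.59 degrees, less where a joint would pass 70% of its speed; a pose out of reach is approached as far as the arm can. A call is refused whole if a number of a shift passes 5 or a number of a turn 8.59, either way. A call with a gripper value outside its range is refused whole. The fingers move at their own pace and stop on an object; the grip force is fixed at half the most. Time passes only in rows, so rows that do not move let the fingers close. It gives the time, the measured TCP pose, the force, the opening and the grip force at its end, in the units of the state.
- bot.read_state(): the state, without advancing time (a new reading comes with each control period).
- bot.read_camera(name): name is "scene" or "top" or "wrist"; returns a dict with "frame" (420x560x3 uint8, red, green, blue), "fx", "fy", "cx", "cy" (pixels), "xyz" and "attitude" of the camera in the world. Camera axes: x right, y down, z forward; pixel columns grow to the right and rows downward; lengths in m; the calibration is good to about 2 mm. A picture is of the moment at which its call begins. There is no depth.
- bot.hand_in(): hands the job in; it is judged then, once.
The state is a dict: "t": time; "qpos": joint angles; "joint_vel": joint speeds; "joint_torque": joint torques, N m; "tool_pos": TCP position; "tool_rot": TCP orientation; "contact_force": force on the tool from outside, world axes, zero at the start; "ft_torque": the same for the moment, N m; "finger_gap": finger opening in m; "grasp_force": force on a finger pad.
Only numpy, scipy, OpenCV 4.12 (cv2) and the standard library are available. Lean on these libraries where they do the work, as an engineer would, in place of code of your own. Each camera call takes 0.05 s, during which the arm holds its last target. There are 200 camera calls.

### The job

Load the tube labeller: pull the blue sprung follower back by its upright tab until its catch holds it, then lay both capped tubes from the white rest flat across the magazine track between the follower and the feed gate, caps in the lower, grey channel on the left, without letting them fall. Then press the red catch pad so that the follower closes and holds both tubes in a row against the gate, and leave the other things on the bench as they are.

Things in the scene. Friction and masses are not known exactly. Their poses are not given: they have to be found in the camera images.
- labeller: Tube labeller, fixed: white head (205 mm wide, 125 high, label reel on top to 210) and, towards the robot, an open-topped magazine track. Origin on the bench under the middle of the feed gate's inner face; x = feed direction, into the head; y = left across the track. The roller throat behind the gate is 58 mm high, the head begins at x = +60 mm.
- track_mid (a point): Point in the middle of the loading space, 70 mm before the gate (labeller x = -70 mm, y = 0), at the height of a loaded tube's axis, z = 32 mm; axes as the labeller's. Track 125 mm wide inside (y ±62.5 mm), rails and gate 50 mm high. Floor 24 mm high, but 20.5 mm in the cap channel y = +40 to +62.5 mm, so a tube lies level, cap left. Gate and follower faces are stepped likewise.
- follower (a joint): Slide of the blue follower: 0 = forward, face 8 mm from the gate; grows as it is pulled to the robot (labeller -x), at most 0.140 m. A spring pushes it forward with 5.5 to 9 N, damped. Pulled to 0.134 or more and let go, it is caught at about 0.130 (passing the hook takes some 3 N more); its face is then at labeller x = -138 mm. Closed on two tubes it reads about 0.036.
- follower_tab (a point): Middle of the top edge of the follower's pull tab (moves with it), an upright plate 8 mm thick (along labeller x), 44 mm wide (along y), standing free from z = 52 to 94.5 mm; it stands 42 mm behind the follower's face, with 30 mm free between them.
- catch (a joint): Rocking catch at the front end of the magazine: 0 = hook down (at rest, sprung), grows as the red pad is pressed; from about 0.23 rad the hook lets the follower go, at most 0.36 rad. It takes about 4 to 6 N at the pad.
- catch_pad (a point): Middle of the top of the red thumb pad of the catch, 30 x 30 mm, at labeller x = -281 mm, about 50 mm above the bench; pressed straight down it gives way by about 8 mm before the follower is free, 13 mm at most.
- tube_a: Capped 15 ml plastic tube with teal screw cap, 117 mm long, body 16 mm across, cap 22 mm across and 13 mm long, 15 to 31 g. Origin at the conical tip's end; z runs along the axis to the cap. It starts lying level in a V notch of the white rest, cap to the left.
- tube_a_mid (a point): Point on the axis of tube_a halfway along, 58 mm from the tip; z along the axis to the cap.
- tube_b: The second tube, like tube_a.
- tube_b_mid (a point): Point on the axis of tube_b halfway along, 58 mm from the tip; z along the axis to the cap.
- tube_rest: White rest on the bench, fixed, 96 x 92 mm, with two cross strips (at its y = -34 and +30 mm, free between them over a 4 mm base plate) that carry three V notches 30 mm apart along its x axis; the tubes lie in the two outer ones along its y axis, 60 mm apart, axis 33 mm above the bench. Origin under its centre.
- weights_box: Bystander: small wooden box, 68 x 124 x 48 mm, right of the labeller.
- teal_cap: Bystander: teal bottle cap, 75 mm across, left of the balance.
- brush: Bystander: small balance brush, 137 mm, lying on the bench left of the tube rest.
- analytical_balance: Bystander, fixed, always here: balance with a glass draft shield, standing between the tube rest and the labeller's head; origin under its centre, 289 mm long (x), 191 mm wide (y). Its front 95 mm (towards the robot) is a keypad only 72 mm high, the rest is 310 mm high: carry the tool round its front, not across it.
There are look-alikes about, which are no part of the job. What is shaped like the tube_b but brown is not meant.

How it is judged:
On the way, in this order (a step that is already met when the one before it is completed fails the run):
1. the follower is back on its catch and let go (value of joint follower above 0.122 m and distance between the grasp point and follower_tab above 0.06 m), for 0.2 s.
2. both tubes lie in the track ahead of the held-back follower (value of joint follower above 0.122 m and x of tube_a_mid in the frame of labeller between -0.136 and 0 m and x of tube_b_mid in the frame of labeller between -0.136 and 0 m and z of each of tube_a_mid, tube_b_mid in the frame of labeller below 0.042 m and contact force between the fingers and tube_a below 0.1 N and contact force between the fingers and tube_b below 0.1 N), for 0.2 s.
At the end, for the whole second after the job is handed in: The follower is closed on the row (reads 31 to 42 mm), the catch is back at rest, and both tubes lie still in the track between follower and gate, flat (axis 24 to 40 mm high), within 0.15 rad of square across the track, caps in the left-hand channel (value of joint follower between 0.031 and 0.042 m and value of joint catch below 0.06 rad and x of tube_a_mid in the frame of labeller between -0.044 and 0 m and x of tube_b_mid in the frame of labeller between -0.044 and 0 m and z of tube_a_mid in the frame of labeller between 0.024 and 0.04 m and z of tube_b_mid in the frame of labeller between 0.024 and 0.04 m and y of each of tube_a, tube_b in the frame of labeller below -0.045 m and angle between the z axis of each of tube_a, tube_b and the y axis of labeller, either way round below 0.15 rad and linear speed of each of tube_a, tube_b below 0.02 m/s); the robot touches nothing.
It fails at once if a tube falls freely by more than about 4 cm ((contact force between the fingers and tube_a below 0.05 N and linear speed of tube_a above 0.9 m/s) or (contact force between the fingers and tube_b below 0.05 N and linear speed of tube_b above 0.9 m/s)).
It fails at once if the wooden box, the bottle cap or the brush is moved by more than 3 cm (distance of any of weights_box, teal_cap, brush from where it was at the start of the episode above 0.03 m).
It also fails if it takes over 70 s, if anything falls off the work surface, if the arm or the gripper's body presses on something with over 40 N, if the wrist force passes 120 N, or if a joint passes its speed limit or range.

## Working session

There is one attempt and no reset: what is moved stays moved. The work goes in short steps, Python scripts to look and compute and a tool call to move; the robot and the scene stay as the last step left them, time stands still between calls to the robot, and variables do not carry over. Pictures are saved under pics/ and viewed, at most 12 in all, crops included, and the job is handed in when it is done.

Besides the shell and the picture viewer there is one more tool, called after "Emit:" as a command line: name --pt "numbers of a row" for each row, then --argument value for the rest. play_rows: Moves the arm, as the interface text tells. Its arguments: {"type":"object","properties":{"moves":{"type":"array"}},"required":["moves"]}

```bash
ls; mkdir -p pics; python3 - <<'E'
from rig import bot
import cv2
for n in("top","scene"):
    c=bot.read_camera(n); cv2.imwrite(f"pics/{n}0.png",c["frame"][:,:,::-1]); print({k:v for k,v in c.items() if k!="frame"})
print(bot.read_state())
E
```

```text
pics
{'fx': 454.51838652102975, 'fy': 454.51838652102975, 'cx': 284.96570314167514, 'cy': 202.81826032864282, 'xyz': array([0.36523937, 0.07774984, 1.54234408]), 'attitude': array([-2.20242346,  2.14766376, -0.11431153])}
{'fx': 515.1775351267919, 'fy': 515.1775351267919, 'cx': 269.37006141482505, 'cy': 209.88404427887644, 'xyz': array([-0.17496123, -0.18750535,  1.15704219]), 'attitude': array([-2.12948789,  1.50069858, -0.44996574])}
{'t': 0.1, 'qpos': array([ 1.21557572e+00,  2.77112390e-01, -2.77395417e-02,  1.26800990e+00,
       -4.47122477e-05,  1.46740971e+00]), 'joint_vel': array([-0.00011225, -0.00054941,  0.00299631, -0.00110924,  0.00152652,
       -0.00073439]), 'joint_torque': array([ 3.58451352e-04, -4.46707177e+01,  2.96128356e+01,  8.44327704e-03,
       -5.43646331e-05, -1.76714519e-05]), 'tool_pos': array([0.15562185, 0.60495331, 0.4036387 ]), 'tool_rot': array([-0.39448166, -3.11629627,  0.0031751 ]), 'contact_force': array([-0.18535262,  0.36378904, -0.2284875 ]), 'ft_torque': array([ 0.00939063,  0.02439086, -0.05287603]), 'grasp_force': 0.0, 'finger_gap': 0.08558561265543696}
```

View pics/top0.png

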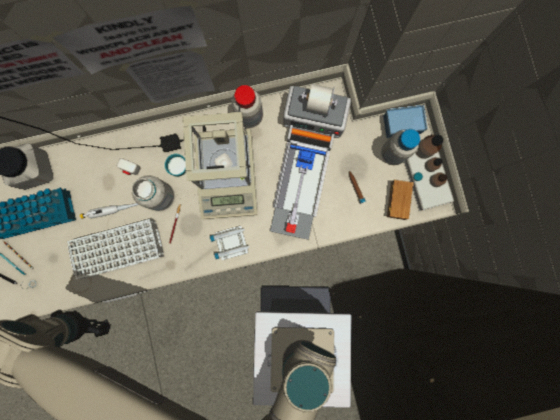

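View pics/scene0.png

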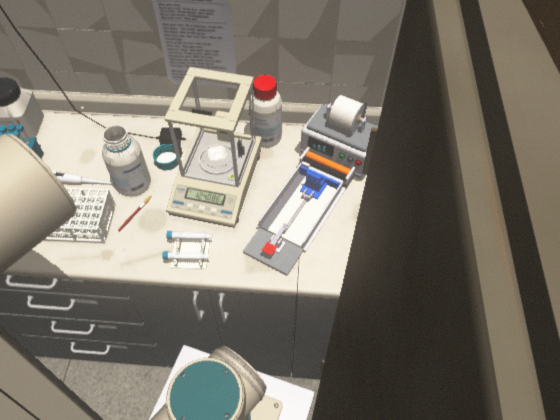

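The top view shows the rest at about (230,243) px and the labeller from (318,100) to (290,230). The red pad is at (291,228) and the follower tab near (305,155). In the scene view the tubes, with teal caps on the left, lie at about (188,236) and (186,256). I'll enlarge these next.

```bash
cat > h.py <<'E'
import numpy as np, cv2
from scipy.spatial.transform import Rotation as R
from rig import bot
def K(c): return np.array([[c["fx"],0,c["cx"]],[0,c["fy"],c["cy"]],[0,0,1]])
def proj(c,P):
    p=(np.atleast_2d(P)-c["xyz"])@R.from_rotvec(c["attitude"]).as_matrix()
    return np.c_[c["fx"]*p[:,0]/p[:,2]+c["cx"],c["fy"]*p[:,1]/p[:,2]+c["cy"]]
def ray(c,uv):
    d=R.from_rotvec(c["attitude"]).as_matrix()@np.array([(uv[0]-c["cx"])/c["fx"],(uv[1]-c["cy"])/c["fy"],1]); return d/np.linalg.norm(d)
def onz(c,uv,z):
    d=ray(c,uv); return c["xyz"]+d*(z-c["xyz"][2])/d[2]
def tri(obs):
    A=sum(np.eye(3)-np.outer(d,d) for d in [ray(c,u) for c,u in obs]); b=sum((np.eye(3)-np.outer(d,d))@c["xyz"] for c,d in [(c,ray(c,u)) for c,u in obs])
    X=np.linalg.solve(A,b); return X,[np.linalg.norm(np.cross(X-c["xyz"],ray(c,u))) for c,u in obs]
E
python3 - <<'E'
import cv2,numpy as np
a=cv2.imread("pics/top0.png")[125:265,200:330];b=cv2.imread("pics/scene0.png")[145:285,155:355]
a=cv2.resize(a,None,fx=3,fy=3,interpolation=cv2.INTER_CUBIC);b=cv2.resize(b,None,fx=2,fy=2,interpolation=cv2.INTER_CUBIC)
o=np.zeros((420,800,3),np.uint8);o[:,:390]=a;o[:280,400:]=b;cv2.imwrite("pics/c1.png",o)
E
```

```text
(no output)
```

View pics/c1.png

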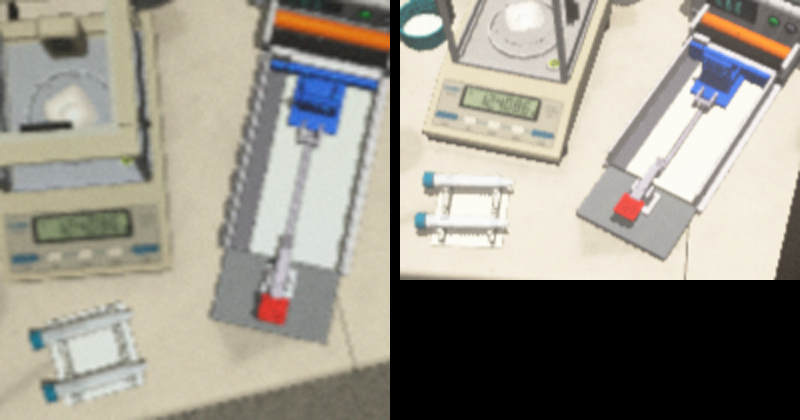

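The crops show the pad top at (291,227) in top and (270,248) in scene. The rail tops, the blue follower and both tubes are all clear.

```bash
python3 - <<'E'
from h import *
T=bot.read_camera("top");S=bot.read_camera("scene");W=bot.read_camera("wrist")
print("wrist",W["xyz"],W["attitude"],bot.read_state()["tool_pos"], bot.read_state()["tool_rot"])
def t(x,y):return (200+x/3-.33,125+y/3-.33)
def s(x,y):return (155+(x-400)/2-.25,145+y/2-.25)
for n,a,b in[("pad",t(273,298),s(630,206)),("tubeAcap",t(36,339),s(429,180)),("tubeAtip",t(130,312),s(512,182)),("tubeBcap",t(49,391),s(421,220)),("tubeBtip",t(143,377),s(506,222)),("tab?",t(318,80),s(715,60))]:
    print(n,*tri([(T,a),(S,b)]))
for n,a,z in[("railR",t(383,90),.05),("railR",t(345,270),.05),("railL",t(265,80),.05),("railL",t(226,240),.05),("fl",t(212,318),.0),("fr",t(328,342),.0)]: print(n,onz(T,a,z))
E
```

```text
wrist [0.08611551 0.62409264 0.37264988] [2.29375131 1.77787296 0.25659758] [0.15563541 0.60513316 0.40413754] [-3.94363915e-01 -3.11649046e+00  1.63696763e-03]
pad [0.44189109 0.04883491 0.02650385] [np.float64(0.002018655056137004), np.float64(0.0020186550561370163)]
tubeAcap [0.39064555 0.30830253 0.02739219] [np.float64(0.00018040884694211218), np.float64(0.00018040884694196205)]
tubeAtip [0.42302933 0.2053748  0.02845238] [np.float64(0.0002330634449399983), np.float64(0.00023306344493993853)]
tubeBcap [0.33389017 0.29166275 0.02724089] [np.float64(0.00012788347354508433), np.float64(0.00012788347354503087)]
tubeBtip [0.35353843 0.1839321  0.052303  ] [np.float64(0.003106037541216971), np.float64(0.003106037541217018)]
tab? [0.681874   0.00853544 0.05540921] [np.float64(0.005557995701674187), np.float64(0.0055579957016742)]
railR [ 0.67592745 -0.06938634  0.05      ]
railR [ 0.47426788 -0.03080411  0.05      ]
railL [0.68372503 0.06208001 0.05      ]
railL [0.50398531 0.10062797 0.05      ]
fl [0.41978211 0.11482253 0.        ]
fr [ 0.3960236  -0.01675041  0.        ]
```

```bash
cat >> h.py <<'E'
def rel(pos,yaw,grasp=True,h=0.155):
    """shift in tool axes (cm) & turn about tool z (deg) to bring grasp point to pos with tool y along world heading yaw(deg)"""
    s=bot.read_state();M=R.from_rotvec(s["tool_rot"]).as_matrix()
    d=np.array(pos)+[0,0,h]-s["tool_pos"]
    # target: z down, y along yaw or yaw+180, choose nearest
    best=None
    for k in(0,180):
        a=np.radians(yaw+k);y=np.array([np.cos(a),np.sin(a),0]);z=np.array([0,0,-1.]);x=np.cross(y,z)
        rv=np.degrees((R.from_matrix(M).inv()*R.from_matrix(np.c_[x,y,z])).as_rotvec())
        if best is None or np.linalg.norm(rv)<np.linalg.norm(best[0]): best=(rv,np.c_[x,y,z])
    print("t",round(s["t"],2),"shift old axes cm",np.round(M.T@d*100,2),"turn deg",np.round(best[0],2),"| shift in target axes",np.round(best[1].T@d*100,2),"| world d",np.round(d*100,2), "grasp",np.round(s["tool_pos"]-[0,0,h],4))
E
python3 - <<'E'
from h import *
s=bot.read_state();W=bot.read_camera("wrist");M=R.from_rotvec(s["tool_rot"]).as_matrix();C=R.from_rotvec(W["attitude"]).as_matrix()
print(M.round(3));print("cam in tool",M.T@(W["xyz"]-s["tool_pos"]));print((M.T@C).round(3))
rel([0.5,0.05,0.25],-11.3)
E
```

```text
[[-0.968  0.249 -0.   ]
 [ 0.249  0.968 -0.001]
 [ 0.    -0.001 -1.   ]]
cam in tool [0.07204026 0.00114895 0.03132602]
[[-0.    -0.959 -0.284]
 [ 1.    -0.001  0.   ]
 [-0.    -0.284  0.959]]
t 0.3 shift old axes cm [-4.718e+01 -4.519e+01 -4.000e-02] turn deg [-4.000e-02  3.000e-02  8.687e+01] | shift in target axes [-47.69  44.64  -0.07] | world d [ 34.43 -55.52   0.07] grasp [0.1557 0.6052 0.2493]
```

Emit:
play_rows --pt "-3.4 -3.2 0 0 0 0 1" --pt "-3.4 -3.2 0 0 0 0 1" --pt "-3.4 -3.2 0 0 0 0 1" --pt "-3.4 -3.2 0 0 0 0 1" --pt "-3.4 -3.2 0 0 0 0 1"

```text
t: 0.8
tool_pos: [0.2811, 0.4064, 0.4048]
tool_rot: [0.394, 3.116, 0.001]
contact_force: [0.7, 0.3, 0.4]
finger_gap: 0.0854
grasp_force: 0.0
```

Emit:
play_rows --pt "-3.4 -3.2 0 0 0 0 1" --pt "-3.4 -3.2 0 0 0 0 1" --pt "-3.4 -3.2 0 0 0 0 1" --pt "-3.4 -3.2 0 0 0 0 1" --pt "0 0 0 0 0 0 1"

```text
t: 1.3
tool_pos: [0.3827, 0.2464, 0.405]
tool_rot: [0.406, 3.113, -0.002]
contact_force: [-0.5, 0.1, -0.2]
finger_gap: 0.0854
grasp_force: 0.0
```

```bash
python3 - <<'E'
from h import *
T=bot.read_camera("top");W=bot.read_camera("wrist");S=bot.read_camera("scene")
np.save("w1.npy",W,allow_pickle=True)
cv2.imwrite("pics/w1.png",W["frame"][:,:,::-1])
def t(x,y):return (200+x/3-.33,125+y/3-.33)
for n,u,z in[("keypadFR",t(168,268),.07),("shieldFR",t(132,150),.31)]:print(n,onz(T,u,z))
print(W["fx"],W["cx"],W["cy"]);rel([0.5,0.05,0.25],-11.3)
M=proj(W,[[.4419,.0488,.03],[.68,.0,.05],[.39,.3,.03]]);print(M)
E
```

```text
keypadFR [0.47011307 0.16221357 0.07      ]
shieldFR [0.56010177 0.18462487 0.31      ]
330.6799338051491 278.13409005791056 209.21965996229264
t 1.45 shift old axes cm [-16.59 -16.37  -0.04] turn deg [ 0.000e+00 -3.000e-02  8.682e+01] | shift in target axes [-17.26  15.65  -0.02] | world d [ 11.97 -19.99   0.02] grasp [0.3803 0.2499 0.2498]
[[123.06993132 275.12062494]
 [151.43057398 450.4490289 ]
 [326.63469441 177.28099738]]
```

View pics/w1.png

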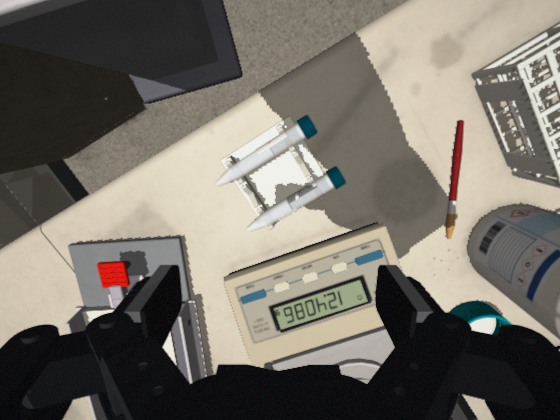

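The wrist view shows both tubes with teal caps at (343,176) and (313,123), and tips at (249,228) and (217,184). The pad is at (113,273), and the space around the rest is clear.

```bash
python3 - <<'E'
from h import *
T=bot.read_camera("top");W=np.load("w1.npy",allow_pickle=True).item()
def t(x,y):return (200+x/3-.33,125+y/3-.33)
print("shieldBR",onz(T,t(145,0),.31))
for n,w,u in [("Acap",(343,176),t(32,340)),("Atip",(249,228),t(132,311)),("Bcap",(313,123),t(44,393)),("Btip",(217,184),t(143,377)),("pad",(113,273),t(273,300))]:
    print(n,onz(W,w,.033).round(4),tri([(W,w),(T,u)]))
E
```

```text
shieldBR [0.70027207 0.17733399 0.31      ]
Acap [0.3924 0.3165 0.033 ] (array([0.38937348, 0.31232813, 0.04475205]), [np.float64(0.002473374450110197), np.float64(0.00247337445011029)])
Atip [0.4226 0.2056 0.033 ] (array([0.42484566, 0.20372671, 0.02485119]), [np.float64(0.0005928836077512993), np.float64(0.0005928836077512141)])
Bcap [0.3322 0.2983 0.033 ] (array([0.33213339, 0.2982764 , 0.024227  ]), [np.float64(0.0010350035630662965), np.float64(0.001035003563066262)])
Btip [0.3669 0.1868 0.033 ] (array([0.3576279 , 0.18940699, 0.05646957]), [np.float64(0.006288455775694311), np.float64(0.006288455775694251)])
pad [0.4353 0.0406 0.033 ] (array([0.43670783, 0.04563669, 0.03827486]), [np.float64(0.003586479735605067), np.float64(0.003586479735605058)])
```

Emit:
play_rows --pt "-3.3 -3.3 0 0 0 8.5 0" --pt "-3.3 -3.3 0 0 0 8.5 0" --pt "-3.3 -3.3 0 0 0 8.5 0" --pt "0 0 0 0 0 8.5 0" --pt "0 0 0 0 0 8.5 0"

```text
t: 2.0
tool_pos: [0.4326, 0.1214, 0.4047]
tool_rot: [-1.506, -2.757, -0.0]
contact_force: [0.3, -0.5, 0.3]
finger_gap: 0.0426
grasp_force: 0.0
```

Emit:
play_rows --pt "0 0 0 0 0 8.5 0" --pt "0 0 0 0 0 8.5 0" --pt "0 0 0 0 0 8.5 0" --pt "0 0 0 0 0 8.5 0" --pt "0 0 0 0 0 8.5 0"

```text
t: 2.5
tool_pos: [0.4321, 0.123, 0.4046]
tool_rot: [-2.399, -2.028, 0.0]
contact_force: [-0.2, -0.6, 0.6]
finger_gap: 0.0425
grasp_force: 0.0
```

```bash
python3 - <<'E'
from h import *
W=bot.read_camera("wrist")
np.save("w2.npy",W,allow_pickle=True)
cv2.imwrite("pics/w2.png",W["frame"][:,:,::-1])
rel([0.5,0.05,0.25],-11.3);print(bot.read_state()["qpos"])
E
```

```text
t 2.55 shift old axes cm [-6.03  7.93 -0.04] turn deg [-0.02 -0.01  1.5 ] | shift in target axes [-5.82  8.09 -0.04] | world d [ 6.79 -7.3   0.04] grasp [0.4321 0.123  0.2496]
[ 1.33095464e-01 -3.86976155e-02 -3.85122569e-01  1.22462941e+00
  2.64944250e-04  1.87492122e+00]
```

View pics/w2.png

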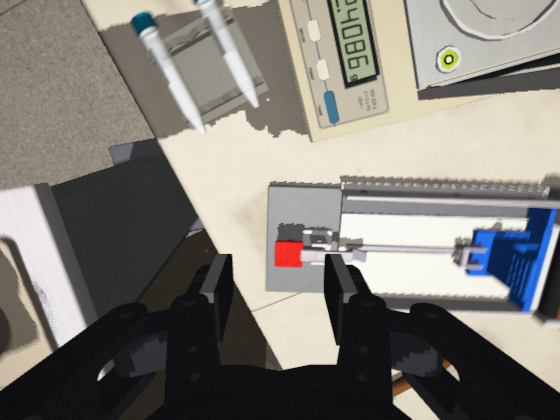

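The wrist view shows the pad at (289,254), the left rail along v≈185–210, the right rail along v≈300, and the blue tab block at about (485,250).

Emit:
play_rows --pt "-1.5 4 0 0 0 1.5 0" --pt "-1.5 4 0 0 0 0 0" --pt "-1.5 4 0 0 0 0 0" --pt "-1.5 4 0 0 0 0 0" --pt "0 0 0 0 0 0 0"

```text
t: 3.05
tool_pos: [0.5828, 0.0323, 0.4041]
tool_rot: [2.419, 2.001, 0.002]
contact_force: [-0.5, 0.2, 0.4]
finger_gap: 0.0433
grasp_force: 0.0
```

```bash
python3 - <<'E'
from h import *
W=bot.read_camera("wrist")
np.save("w3.npy",W,allow_pickle=True)
a=W["frame"][:,:,::-1]; W2=np.load("w2.npy",allow_pickle=True).item()["frame"][:,:,::-1]
o=np.zeros((600,800,3),np.uint8)
o[:,:]=0
o[:300,:800]=cv2.resize(W2[165:315,160:560],None,fx=2,fy=2,interpolation=cv2.INTER_CUBIC)
o[300:,:800]=cv2.resize(a[130:280,100:500],None,fx=2,fy=2,interpolation=cv2.INTER_CUBIC)
cv2.imwrite("pics/w3.png",o); rel([0.5,0.05,0.25],-11.3)
E
```

```text
t 3.1 shift old axes cm [ 0.13 -8.23 -0.1 ] turn deg [-0.03 -0.01  0.51] | shift in target axes [ 0.06 -8.23 -0.1 ] | world d [-8.06  1.67  0.1 ] grasp [0.5806 0.0333 0.249 ]
```

View pics/w3.png

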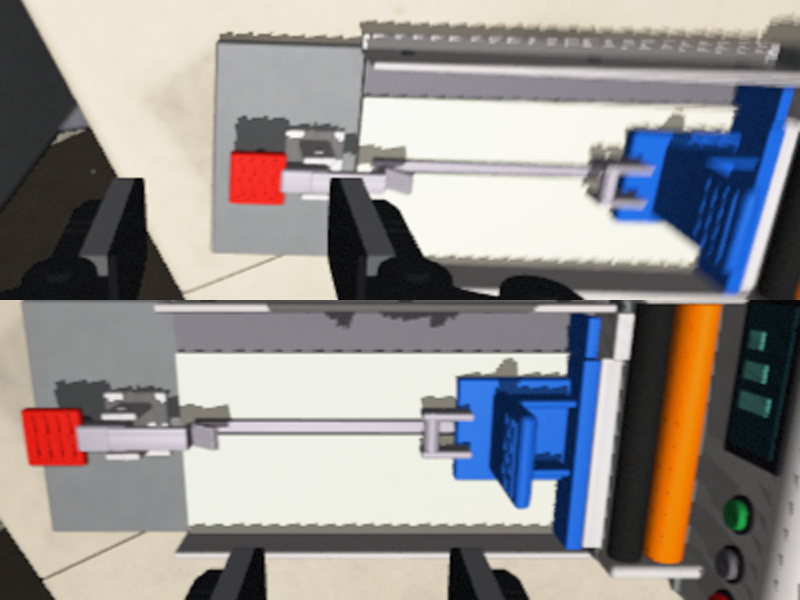

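The close pair shows the pad centre at crop (258,178) in w2 and (55,437) in w3. The floor/channel step is at crop v≈352, the right floor edge at v≈526, the gate is white at x≈600, and the tab's top edge is at about (523,455).

```bash
cat > fit.py <<'E'
from h import *
from scipy.optimize import least_squares
W1,W2,W3=[np.load(f"w{i}.npy",allow_pickle=True).item() for i in(1,2,3)]
p2=lambda x,y:np.array((160+x/2-.25,165+y/2-.25)); p3=lambda x,y:np.array((100+x/2-.25,130+(y-300)/2-.25))
pts=[(W2,p2(258,178),(-.281,0,.05)),(W3,p3(55,437),(-.281,0,.05)),(W1,np.array((113,273)),(-.281,0,.05)),
 (W3,p3(601,360),(0,.04,.05)),(W3,p3(584,547),(0,-.0625,.05))]
lines=[(W3,p3(180,352),.04,.024),(W3,p3(560,352),.04,.024),(W3,p3(195,526),-.0625,.024),(W3,p3(550,526),-.0625,.024),
 (W2,p2(365,97),.04,.024),(W2,p2(730,101),.04,.024)]
def w(p,P): 
    c,s=np.cos(p[2]),np.sin(p[2]); P=np.atleast_2d(P); return np.c_[p[0]+c*P[:,0]-s*P[:,1],p[1]+s*P[:,0]+c*P[:,1],P[:,2]]
def res(p):
    r=[]
    for c,u,P in pts: r+=list((proj(c,w(p,P))[0]-u))
    for c,u,y,z in lines:
        X=onz(c,u,z);d=X[:2]-p[:2];r.append((-np.sin(p[2])*d[0]+np.cos(p[2])*d[1]-y)*1000)
    return np.array(r)
if __name__=="__main__":
    f=least_squares(res,[.72,-.01,-.2],x_scale=[.01,.01,.01],loss="soft_l1")
    p=f.x;print(p[:2],np.degrees(p[2]));print(res(p).round(1))
    np.save("lab.npy",p)
    print("tab top mid world",w(p,[-.05,0,.0945]),"in w3 panel",(proj(W3,w(p,[[-.05,0,.0945],[-.05,.022,.0945],[-.05,-.022,.0945]]))-[100,130])*2+[0,300],"w2 panel",(proj(W2,w(p,[[-.05,.022,.0945],[-.05,-.022,.0945]]))-[160,165])*2)
    X,e=tri([(W2,p2(258,178)),(W3,p3(55,437))]);print("pad tri",X,e)
    X,e=tri([(W2,p2(730,101)),(W3,p3(560,352))])
    d=lambda a,b:None
    # tube measures
    for n,u in(("A",[(343,176),(249,228)]),("B",[(313,123),(217,184)])):
        c,t=[onz(W1,x,.033) for x in u];print(n,"mid",((c+t)/2).round(4),"len",np.linalg.norm(c-t),"yaw",np.degrees(np.arctan2(*(c-t)[1::-1]))-90)
    for n,a,b in(("Btip",(203,132),(217,184)),("Bcap",(144,17),(313,123)),("Atip",(256,106),(249,228))):print(n,tri([(W2,a),(W1,b)]))
E
python3 fit.py
```

```text
[ 0.70499711 -0.00181949] -10.850569078922858
[-2.4 -0.  -4.1 -0.1 -0.8  0.1  6.1 -1.6  4.   1.6 -0.9 -1.   3.6  3.2
 -1.7  0.3]
tab top mid world [[0.65589104 0.00759292 0.0945    ]] in w3 panel [[527.31561418 461.28127469]
 [531.0675259  412.32225813]
 [523.72118085 508.18534239]] w2 panel [[759.18220614 183.13358184]
 [736.59583186 267.66067815]]
pad tri [0.4315489  0.04956981 0.04725027] [np.float64(0.00020928952237464932), np.float64(0.00020928952237463772)]
A mid [0.4075 0.2611 0.033 ] len 0.11494347551027498 yaw 15.269127998784683
B mid [0.3496 0.2426 0.033 ] len 0.11680905714446616 yaw 17.30537944299276
Btip (array([0.36699598, 0.18783579, 0.03465821]), [np.float64(0.0006895168983923733), np.float64(0.0006895168983923575)])
Bcap (array([0.33333072, 0.30020293, 0.02152763]), [np.float64(0.0009317197352027676), np.float64(0.0009317197352026868)])
Atip (array([0.42394313, 0.20446234, 0.02837839]), [np.float64(0.0003734060534229875), np.float64(0.0003734060534230098)])
```

```bash
python3 - <<'E'
from h import *
rel([0.6545,0.0078,0.13],-10.85)
W=np.load("w3.npy",allow_pickle=True).item()
E
```

```text
t 3.1 shift old axes cm [-1.12  7.74 11.9 ] turn deg [-0.03 -0.01  0.06] | shift in target axes [-1.11  7.74 11.9 ] | world d [  7.39  -2.55 -11.9 ] grasp [0.5806 0.0333 0.249 ]
```

Emit:
play_rows --pt "-0.55 3.9 0 0 0 0 -0.4" --pt "-0.55 3.9 0 0 0 0 -0.4" --pt "0 0 4 0 0 0 -0.4" --pt "0 0 4 0 0 0 -0.4" --pt "0 0 2 0 0 0 -0.4"

```text
t: 3.6
tool_pos: [0.651, 0.0096, 0.3008]
tool_rot: [-2.415, -2.002, 0.007]
contact_force: [-0.2, -0.0, 0.3]
finger_gap: 0.0256
grasp_force: 0.0
```

Emit:
play_rows --pt "0 0 0 0 0 0 -0.4" --pt "0 0 0 0 0 0 -0.4"

```text
t: 3.8
tool_pos: [0.6528, 0.0089, 0.3051]
tool_rot: [-2.42, -2.003, 0.001]
contact_force: [0.4, -0.2, 0.2]
finger_gap: 0.0254
grasp_force: 0.0
```

```bash
python3 - <<'E'
from h import *
W=bot.read_camera("wrist"); cv2.imwrite("pics/w4.png",W["frame"][:,:,::-1]); np.save("w4.npy",W,allow_pickle=True)
rel([0.6545,0.0078,0.082],-10.85); print(bot.read_state()["finger_gap"])
E
```

```text
t 3.85 shift old axes cm [-0.06  0.1   6.94] turn deg [ 0.11 -0.02  0.05] | shift in target axes [-0.06  0.11  6.94] | world d [ 0.1  -0.08 -6.94] grasp [0.6535 0.0086 0.1514]
0.025500394259258985
```

View pics/w4.png

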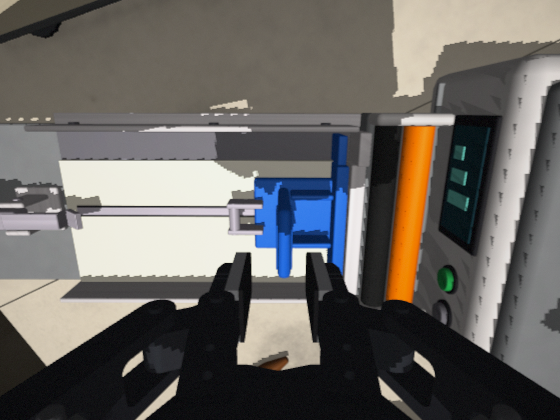

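The tab's top edge is at u≈286, v 195–275, which is about 5 mm ahead of the finger midline at u≈279. I'll go 4 mm forward and down.

Emit:
play_rows --pt "0 0.4 0 0 0 0 -0.4" --pt "0 0 2.5 0 0 0 -0.4" --pt "0 0 2.5 0 0 0 -0.4" --pt "0 0 1.9 0 0 0 -0.4" --pt "0 0 0 0 0 0 -0.4"

```text
t: 4.35
tool_pos: [0.6565, 0.0068, 0.2343]
tool_rot: [-2.421, -1.999, 0.004]
contact_force: [-1.4, 0.9, -0.1]
finger_gap: 0.0258
grasp_force: 0.0
```

Emit:
play_rows --pt "0 0 0 0 0 0 -1" --pt "0 0 0 0 0 0 -1" --pt "0 0 0 0 0 0 -1"

```text
t: 4.65
tool_pos: [0.6561, 0.0071, 0.2371]
tool_rot: [-2.42, -1.999, 0.003]
contact_force: [-5.3, 0.6, 0.0]
finger_gap: 0.0072
grasp_force: 59.6
```

```bash
python3 - <<'E'
from h import *
rel([0.6545,0.0078,0.082],-10.85); print(bot.read_state())
E
```

```text
t 4.65 shift old axes cm [ 0.04 -0.17  0.01] turn deg [-0.19 -0.01 -0.06] | shift in target axes [ 0.04 -0.17  0.01] | world d [-0.16  0.07 -0.01] grasp [0.6561 0.0071 0.0821]
{'t': 4.65, 'qpos': array([-8.77589763e-02,  4.55308494e-01, -1.45028647e-01,  9.73694762e-01,
        4.52054899e-04,  1.67338494e+00]), 'joint_vel': array([-4.62980022e-04,  9.65198780e-05, -2.26798833e-03, -2.94712645e-03,
       -1.57961717e-04, -1.06532605e-03]), 'joint_torque': array([-6.84339702e-01, -5.02802253e+01,  2.91854239e+01, -2.04323195e+00,
       -1.27053559e-01, -1.51413528e-02]), 'tool_pos': array([0.65606749, 0.00707856, 0.23708949]), 'tool_rot': array([-2.42049223, -1.99863134,  0.00311943]), 'contact_force': array([-5.34094719,  0.55968822,  0.0094849 ]), 'ft_torque': array([0.21010168, 1.06791932, 0.01182582]), 'grasp_force': 59.59063947200775, 'finger_gap': 0.007219537308214285}
```

Emit:
play_rows --pt "0 -2.5 0 0 0 0 -1" --pt "0 -2.5 0 0 0 0 -1" --pt "0 -2.5 0 0 0 0 -1" --pt "0 -2.5 0 0 0 0 -1" --pt "0 -2 0 0 0 0 -1"

```text
t: 5.15
tool_pos: [0.5426, 0.0289, 0.2371]
tool_rot: [2.416, 1.993, 0.013]
contact_force: [17.7, -2.8, -22.3]
finger_gap: 0.0068
grasp_force: 59.4
```

Emit:
play_rows --pt "0 -1 0 0 0 0 -1" --pt "0 -0.8 0 0 0 0 -1" --pt "0 0 0 0 0 0 -1" --pt "0 0 0 0 0 0 -1"

```text
t: 5.55
tool_pos: [0.5244, 0.0324, 0.2371]
tool_rot: [2.418, 1.996, 0.009]
contact_force: [9.3, -2.3, -13.7]
finger_gap: 0.0069
grasp_force: 61.4
```

```bash
python3 - <<'E'
from h import *
s=bot.read_state();d=s["tool_pos"]-[0.65607,0.00708,0.23709];print(np.hypot(d[0],d[1]),d,s["contact_force"],s["finger_gap"])
E
```

```text
0.13410737024153926 [-1.31688257e-01  2.53572421e-02 -7.46204442e-06] [  9.26247976  -2.25473617 -13.66102536] 0.006933961670642992
```

Emit:
play_rows --pt "0 -0.5 0 0 0 0 -1" --pt "0 0 0 0 0 0 -1" --pt "0 0 0 0 0 0 -1"

```text
t: 5.85
tool_pos: [0.5197, 0.0333, 0.2371]
tool_rot: [2.418, 1.995, 0.009]
contact_force: [8.5, -1.7, -14.1]
finger_gap: 0.007
grasp_force: 61.4
```

```bash
python3 - <<'E'
from h import *
s=bot.read_state();d=s["tool_pos"]-[0.65607,0.00708,0.23709];print(np.hypot(d[0],d[1]),d,s["contact_force"],s["finger_gap"])
E
```

```text
0.13889307455545 [-1.36386451e-01  2.62682746e-02 -3.24112761e-06] [  8.51330415  -1.6820154  -14.07468181] 0.006971179996345278
```

Emit:
play_rows --pt "0 0.9 0 0 0 0 -1" --pt "0 0 0 0 0 0 -1" --pt "0 0 0 0 0 0 -0.35" --pt "0 0 0 0 0 0 -0.35" --pt "0 0 0 0 0 0 -0.35"

```text
t: 6.35
tool_pos: [0.5259, 0.0322, 0.2367]
tool_rot: [2.422, 1.999, 0.002]
contact_force: [0.2, 0.8, 0.3]
finger_gap: 0.0278
grasp_force: 0.0
```

Emit:
play_rows --pt "0 0 -4 0 0 0 -0.35" --pt "0 0 -4 0 0 0 -0.35" --pt "0 0 -4 0 0 0 0" --pt "0 0 -4 0 0 0 0" --pt "0 0 0 0 0 0 0"

```text
t: 6.85
tool_pos: [0.5278, 0.0321, 0.4031]
tool_rot: [2.416, 1.994, 0.015]
contact_force: [0.1, -0.6, -0.1]
finger_gap: 0.0428
grasp_force: 0.0
```

```bash
python3 - <<'E'
from h import *
W=bot.read_camera("wrist"); np.save("w5.npy",W,allow_pickle=True)
a=W["frame"][:,:,::-1]
f=a.astype(int);m=((f[:,:,0]>110)&(f[:,:,0]>f[:,:,2]+60)).astype(np.uint8)
k,_,st,_=cv2.connectedComponentsWithStats(m);print([list(x) for x in st[1:] if x[4]>150])
p=np.load("lab.npy");from fit import w
print(proj(W,w(p,[[-.18,0,.0945],[-.138,0,.05],[-.138,.05,.05],[-.05,0,.0945]])))
rel([0.4075,0.2611,.2],16.5);print(bot.read_state()["qpos"])
E
```

```text
[[np.int32(190), np.int32(1), np.int32(17), np.int32(36), np.int32(272)], [np.int32(253), np.int32(150), np.int32(67), np.int32(97), np.int32(3388)]]
[[273.61730115 200.22175851]
 [315.66034517 188.62081694]
 [317.25001467 137.47789017]
 [422.67148186 199.45344672]]
t 6.9 shift old axes cm [ 20.22 -16.09   4.39] turn deg [  0.49   0.05 -27.42] | shift in target axes [25.34 -4.94  4.5 ] | world d [-11.93  22.89  -4.5 ] grasp [0.5268 0.0322 0.245 ]
[-6.15550813e-02  1.03905427e-01 -2.47079681e-01  1.21132146e+00
  3.62709596e-05  1.69975939e+00]
```

The follower's blue now spans u 253–320, where the held-back position is expected, so it is caught. Next I'll move to tube A.

Emit:
play_rows --pt "0 -4 0 0 0 0 0" --pt "0 -4 0 0 0 0 0" --pt "2 -4 0 0 0 0 0" --pt "4 -4 0 0 0 0 0" --pt "4 0 0 0 0 0 0"

```text
t: 7.4
tool_pos: [0.3861, 0.1554, 0.3938]
tool_rot: [-2.422, -1.997, 0.008]
contact_force: [1.5, -1.0, 0.1]
finger_gap: 0.043
grasp_force: 0.0
```

Emit:
play_rows --pt "4 0 0 0 0 0 -0.1" --pt "4 0 0 0 0 0 -0.1" --pt "2.2 0 0 0 0 -7 -0.1" --pt "0 0 0 0 0 -7 -0.1" --pt "0 0 0 0 0 -7 -0.1"

```text
t: 7.9
tool_pos: [0.4098, 0.256, 0.3941]
tool_rot: [-2.009, -2.414, 0.004]
contact_force: [0.4, -0.0, 0.1]
finger_gap: 0.0382
grasp_force: 0.0
```

Emit:
play_rows --pt "0 0 2 0 0 -6.5 -0.1" --pt "0 0 2 0 0 0 -0.1" --pt "0 0 0 0 0 0 -0.1"

```text
t: 8.2
tool_pos: [0.4085, 0.2545, 0.3518]
tool_rot: [-1.876, -2.515, 0.011]
contact_force: [0.2, -0.7, -0.4]
finger_gap: 0.0385
grasp_force: 0.0
```

```bash
python3 - <<'E'
from h import *
W=bot.read_camera("wrist"); np.save("w6.npy",W,allow_pickle=True); cv2.imwrite("pics/w6.png",W["frame"][:,:,::-1])
rel([0.4075,0.2611,.15],16.7);print(bot.read_state()["finger_gap"])
E
```

```text
t 8.25 shift old axes cm [0.66 0.04 4.85] turn deg [-0.32  0.04 -0.13] | shift in target axes [0.66 0.02 4.85] | world d [-0.17  0.63 -4.85] grasp [0.4092 0.2548 0.1985]
0.03884265051500848
```

View pics/w6.png

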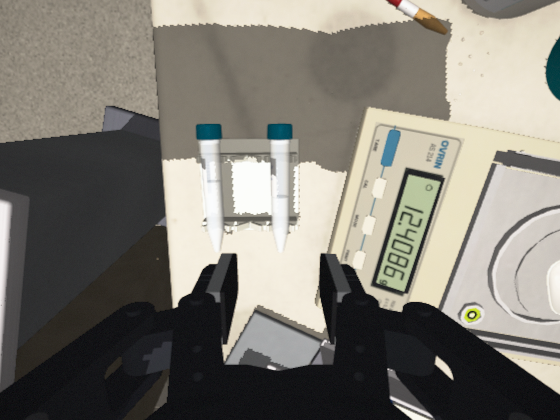

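Tube A runs from cap (280,124) to tip (281,252), and tube B from cap (208,124) to tip (220,254). The rest strips are at v≈146 and 217.

```bash
python3 - <<'E'
from h import *
W=np.load("w6.npy",allow_pickle=True).item();W1=np.load("w1.npy",allow_pickle=True).item()
for n,u,u1 in(("A",[(280,124),(281,252)],[(343,176),(249,228)]),("B",[(208,124),(220,254)],[(313,123),(217,184)])):
    c,t=[onz(W,x,.033) for x in u];print(n,"mid",((c+t)/2).round(4),"len",np.linalg.norm(c-t),"yaw",np.degrees(np.arctan2(*(c-t)[1::-1]))-90)
    r=[tri([(W,a),(W1,b)]) for a,b in zip(u,u1)];print([ (x[0].round(4),x[1][0].round(4)) for x in r])
for v in(146,217): print(onz(W,(280,v),.025))
rel([0.4075,0.2611,.045],16.7)
E
```

```text
A mid [0.4077 0.2585 0.033 ] len 0.116959146052533 yaw 17.10520687643647
[(array([0.3902, 0.3149, 0.0426]), np.float64(0.0003)), (array([0.4232, 0.205 , 0.0356]), np.float64(0.0017))]
B mid [0.3512 0.2405 0.033 ] len 0.11924435516425841 yaw 18.552504888004364
[(array([0.3324, 0.2977, 0.0352]), np.float64(0.0005)), (array([0.3687, 0.1851, 0.032 ]), np.float64(0.0021))]
[0.39594121 0.29609109 0.025     ]
[0.41478049 0.23306992 0.025     ]
t 8.25 shift old axes cm [ 0.67  0.1  15.35] turn deg [-0.32  0.04 -0.13] | shift in target axes [ 0.66  0.02 15.35] | world d [ -0.17   0.63 -15.35] grasp [0.4092 0.2548 0.1985]
```

Emit:
play_rows --pt "0.6 0 4 0 0 -0.3 -0.1" --pt "0 0 4 0 0 0 -0.1" --pt "0 0 4 0 0 0 -0.1" --pt "0 0 2 0 0 0 -0.1" --pt "0 0 0 0 0 0 -0.1"

```text
t: 8.75
tool_pos: [0.4072, 0.2603, 0.2133]
tool_rot: [-1.87, -2.521, 0.009]
contact_force: [0.3, 0.4, -0.2]
finger_gap: 0.0386
grasp_force: 0.0
```

```bash
python3 - <<'E'
from h import *
rel([0.4069,0.261,.0455],17); W=bot.read_camera("wrist"); np.save("w7.npy",W,allow_pickle=True)
f=W["frame"].astype(int);m=((f[:,:,2]>60)&(f[:,:,2]>f[:,:,0]+45)&(f[:,:,1]>f[:,:,0]+30)).astype(np.uint8)
_,_,st,ce=cv2.connectedComponentsWithStats(m);print([(list(map(int,a)),b.round(1)) for a,b in zip(st[1:],ce[1:]) if a[4]>60])
E
```

```text
t 8.75 shift old axes cm [0.08 0.   1.28] turn deg [-0.37  0.05 -0.14] | shift in target axes [ 0.08 -0.01  1.28] | world d [-0.03  0.07 -1.28] grasp [0.4072 0.2603 0.0583]
[([118, 147, 52, 33, 1500], array([142.8, 162.7])), ([254, 147, 47, 33, 1429], array([276.8, 163.1])), ([471, 157, 50, 97, 1692], array([496.3, 199.4]))]
```

Emit:
play_rows --pt "0 0 1.2 0 0 0 -0.1" --pt "0 0 0 0 0 0 -0.1" --pt "0 0 0 0 0 0 -1" --pt "0 0 0 0 0 0 -1" --pt "0 0 0 0 0 0 -1"

```text
t: 9.3
tool_pos: [0.4068, 0.2605, 0.2043]
tool_rot: [-1.869, -2.521, 0.007]
contact_force: [-7.0, -2.3, 8.7]
finger_gap: 0.0135
grasp_force: 59.3
```

```bash
python3 - <<'E'
from h import *
rel([0.4069,0.261,.0455],17); print(bot.read_state()["finger_gap"],bot.read_state()["grasp_force"])
E
```

```text
t 9.3 shift old axes cm [0.05 0.03 0.38] turn deg [-0.34 -0.01 -0.1 ] | shift in target axes [0.05 0.02 0.38] | world d [ 0.01  0.05 -0.38] grasp [0.4068 0.2605 0.0493]
0.01354276586017012 59.31806590408087
```

The contact force and the small gap show the pads sit too high on the tube. I'll reopen, go lower and grip again.

Emit:
play_rows --pt "0 0 0 0 0 0 -0.3" --pt "0 0 0 0 0 0 -0.3" --pt "0 0 0.4 0 0 0 -0.3" --pt "0 0 0 0 0 0 -0.3"

```text
t: 9.7
tool_pos: [0.409, 0.2611, 0.1995]
tool_rot: [1.871, 2.523, 0.0]
contact_force: [-0.4, -0.3, -0.9]
finger_gap: 0.0298
grasp_force: 0.0
```

```bash
python3 - <<'E'
from h import *
rel([0.4069,0.261,.0405],17); print(bot.read_state()["finger_gap"],bot.read_state()["contact_force"])
W=bot.read_camera("wrist"); np.save("w7.npy",W,allow_pickle=True)
f=W["frame"].astype(int);m=((f[:,:,2]>60)&(f[:,:,2]>f[:,:,0]+45)&(f[:,:,1]>f[:,:,0]+30)).astype(np.uint8)
_,_,st,ce=cv2.connectedComponentsWithStats(m);print([(list(map(int,a)),b.round(1)) for a,b in zip(st[1:],ce[1:]) if a[4]>60])
E
```

```text
t 9.7 shift old axes cm [ 0.05 -0.21  0.4 ] turn deg [ 0.02  0.   -0.13] | shift in target axes [ 0.05 -0.21  0.4 ] | world d [-0.21 -0.01 -0.4 ] grasp [0.409  0.2611 0.0445]
0.029781528214527748 [-0.37452229 -0.27444789 -0.88551436]
[([92, 151, 59, 37, 1854], array([120.9, 169. ])), ([243, 151, 51, 37, 1765], array([268.1, 169.1])), ([482, 163, 56, 107, 2063], array([510.6, 209.7]))]
```

Emit:
play_rows --pt "0 -0.3 0.3 0 0 0 -0.3" --pt "0 0 0 0 0 0 -0.3" --pt "0 0 0 0 0 0 -1" --pt "0 0 0 0 0 0 -1" --pt "0 0 0 0 0 0 -1"

```text
t: 10.25
tool_pos: [0.4057, 0.2601, 0.1966]
tool_rot: [-1.871, -2.523, 0.001]
contact_force: [-1.4, -0.0, 0.6]
finger_gap: 0.0143
grasp_force: 58.5
```

```bash
python3 - <<'E'
from h import *
rel([0.4069,0.261,.0405],17); s=bot.read_state();print(s["finger_gap"],s["contact_force"],s["grasp_force"],s["tool_rot"])
E
```

```text
t 10.25 shift old axes cm [0.05 0.14 0.11] turn deg [-0.05  0.01 -0.12] | shift in target axes [0.05 0.14 0.11] | world d [ 0.12  0.09 -0.11] grasp [0.4057 0.2601 0.0416]
0.014286545507984638 [-1.39556303 -0.02831017  0.57788962] 58.494582833955064 [-1.87117196e+00 -2.52307337e+00  1.09276073e-03]
```

Emit:
play_rows --pt "0 0 -2 0 0 0 -1" --pt "0 0 -4 0 0 0 -1" --pt "0 0 -4 0 0 0 -1" --pt "0 0 -4 0 0 0 -1" --pt "0 0 -3 0 0 0 -1"

```text
t: 10.75
tool_pos: [0.4065, 0.2604, 0.3696]
tool_rot: [1.871, 2.522, 0.005]
contact_force: [0.3, 0.2, 0.1]
finger_gap: 0.0144
grasp_force: 58.6
```

Emit:
play_rows --pt "-4 0 0 0 0 0 -1" --pt "-4 0 0 0 0 0 -1" --pt "-4 0 0 0 0 0 -1" --pt "-4 0 0 0 0 0 -1" --pt "-4 0 0 0 0 0 -1"

```text
t: 11.25
tool_pos: [0.4644, 0.0673, 0.367]
tool_rot: [1.871, 2.523, 0.001]
contact_force: [0.6, -0.1, -0.3]
finger_gap: 0.0142
grasp_force: 58.6
```

Emit:
play_rows --pt "0 0 0 0 0 7 -1" --pt "0 0 0 0 0 7 -1" --pt "0 0 0 0 0 7 -1" --pt "0 0 0 0 0 7 -1" --pt "0 0 0 0 0 0 -1"

```text
t: 11.75
tool_pos: [0.4641, 0.0687, 0.3667]
tool_rot: [2.426, 1.995, 0.0]
contact_force: [-0.4, -0.3, -1.2]
finger_gap: 0.0144
grasp_force: 58.6
```

```bash
python3 - <<'E'
from h import *
from fit import w
p=np.load("lab.npy");P=w(p,[-.042,.0016,.12])[0];print(P)
rel(P,-10.85); s=bot.read_state();print(s["finger_gap"],s["contact_force"],s["grasp_force"])
E
```

```text
[0.66404921 0.00765833 0.12      ]
t 11.75 shift old axes cm [-2.13 20.79  9.18] turn deg [ 0.02 -0.   -0.28] | shift in target axes [-2.23 20.79  9.17] | world d [19.99 -6.11 -9.17] grasp [0.4641 0.0687 0.2117]
0.014373291847104957 [-0.43572603 -0.28750858 -1.1542442 ] 58.6471150489524
```

Emit:
play_rows --pt "-1 4.2 0 0 0 -0.3 -1" --pt "-1.2 4.2 0 0 0 0 -1" --pt "0 4.2 0 0 0 0 -1" --pt "0 4.2 0 0 0 0 -1" --pt "0 4 0 0 0 0 -1"

```text
t: 12.25
tool_pos: [0.6659, 0.0074, 0.3664]
tool_rot: [2.418, 2.005, 0.0]
contact_force: [0.4, -0.0, 1.0]
finger_gap: 0.0144
grasp_force: 58.7
```

Emit:
play_rows --pt "0 0 4 0 0 0 -1" --pt "0 0 4 0 0 0 -1" --pt "0 0 1.2 0 0 0 -1" --pt "0 0 0 0 0 0 -1"

```text
t: 12.65
tool_pos: [0.6627, 0.0081, 0.2719]
tool_rot: [-2.416, -2.001, 0.007]
contact_force: [-0.7, -0.0, -0.0]
finger_gap: 0.0144
grasp_force: 58.7
```

```bash
python3 - <<'E'
from h import *
from fit import w
p=np.load("lab.npy");P=w(p,[-.042,.0016,.12])[0]
rel(P,-10.85); s=bot.read_state();print(s["finger_gap"],s["contact_force"],s["grasp_force"])
W=bot.read_camera("wrist"); np.save("w8.npy",W,allow_pickle=True);a=W["frame"][:,:,::-1].copy()
cv2.imwrite("pics/w8.png",cv2.resize(a[90:340,120:440],None,fx=2.4,fy=2.4,interpolation=cv2.INTER_CUBIC))
for n,y,z in(("railL in",.0625,.05),("chan",.04,.024),("capend pred",.0601,.112),("capstart",.047,.112)): print(n,(proj(W,w(p,[-.042,y,z]))[0]-[120,90])*2.4)
E
```

```text
t 12.65 shift old axes cm [-0.02  0.14 -0.31] turn deg [-0.35  0.04  0.11] | shift in target axes [-0.02  0.14 -0.31] | world d [ 0.14 -0.05  0.31] grasp [0.6627 0.0081 0.1169]
0.014412693139572783 [-0.73727298 -0.04344213 -0.02918468] 58.74426963273436
railL in [390.89752678 106.81660294]
chan [389.60805538 184.44814129]
capend pred [394.19457244 147.99920642]
capstart [393.65786483 227.94428368]
```

View pics/w8.png

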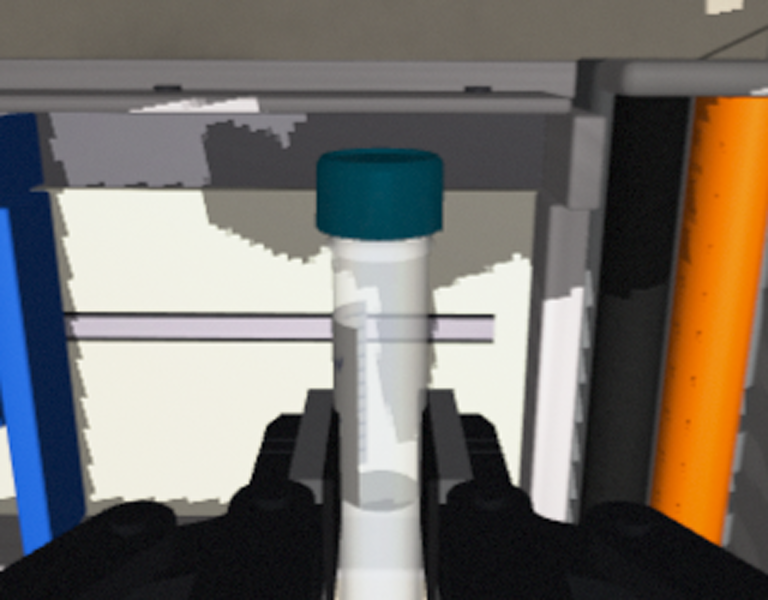

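The tube is square, with its cap end at crop v≈152. That is just inside the left rail (v≈110), with the channel edge at v≈188, matching the prediction within 1 mm, so I'll lower it.

Emit:
play_rows --pt "0 0 3 0 0 0 -1" --pt "0 0 2.5 0 0 0 -1" --pt "0 0 1 0 0 0 -1" --pt "0 0 0.5 0 0 0 -1" --pt "0 0 0 0 0 0 -1"

```text
t: 13.2
tool_pos: [0.6647, 0.008, 0.206]
tool_rot: [2.42, 2.002, 0.002]
contact_force: [-0.0, -0.1, -0.5]
finger_gap: 0.0144
grasp_force: 58.7
```

```bash
python3 - <<'E'
from h import *
rel([.664,.0077,.0412],-10.85); s=bot.read_state();print(s["finger_gap"],s["contact_force"],s["grasp_force"])
E
```

```text
t 13.2 shift old axes cm [-0.04 -0.07  0.98] turn deg [ 0.1  -0.01  0.04] | shift in target axes [-0.04 -0.07  0.98] | world d [-0.07 -0.03 -0.98] grasp [0.6647 0.008  0.051 ]
0.014362115632273501 [-0.02450941 -0.14925689 -0.54785726] 58.74708152376115
```

Emit:
play_rows --pt "0 0 0.5 0 0 0 -1" --pt "0 0 0.3 0 0 0 -1" --pt "0 0 0 0 0 0 -1" --pt "0 0 0 0 0 0 -1"

```text
t: 13.6
tool_pos: [0.6649, 0.0079, 0.198]
tool_rot: [2.42, 2.001, 0.003]
contact_force: [0.7, -1.3, 3.9]
finger_gap: 0.0144
grasp_force: 61.5
```

```bash
python3 - <<'E'
from h import *
rel([.664,.0077,.0412],-10.85); s=bot.read_state();print(s["finger_gap"],s["contact_force"],s["grasp_force"])
E
```

```text
t 13.6 shift old axes cm [-0.03 -0.09  0.18] turn deg [ 0.14 -0.02  0.02] | shift in target axes [-0.03 -0.09  0.18] | world d [-0.09 -0.02 -0.18] grasp [0.6649 0.0079 0.043 ]
0.014443536484321718 [ 0.71542912 -1.33964886  3.91051706] 61.48021633132885
```

Light floor contact, so I'll release and rise.

Emit:
play_rows --pt "0 0 0 0 0 0 -0.3" --pt "0 0 0 0 0 0 -0.3" --pt "0 0 0 0 0 0 -0.3" --pt "0 0 -1 0 0 0 -0.3" --pt "0 0 -3 0 0 0 -0.3"

```text
t: 14.1
tool_pos: [0.6616, 0.0082, 0.2334]
tool_rot: [-2.416, -1.998, 0.01]
contact_force: [-0.5, 0.0, -0.3]
finger_gap: 0.03
grasp_force: 0.0
```

Emit:
play_rows --pt "0 0 -4 0 0 0 -0.3" --pt "0 0 -4 0 0 0 -0.3" --pt "0 0 -4 0 0 0 -0.3" --pt "0 0 -4 0 0 0 -0.3" --pt "0 0 0 0 0 0 -0.3"

```text
t: 14.6
tool_pos: [0.6657, 0.0079, 0.4047]
tool_rot: [2.414, 1.997, 0.014]
contact_force: [1.6, 0.1, 0.3]
finger_gap: 0.0298
grasp_force: 0.0
```

```bash
python3 - <<'E'
from h import *
from fit import w
p=np.load("lab.npy")
W=bot.read_camera("wrist"); np.save("w9.npy",W,allow_pickle=True)
f=W["frame"].astype(int);m=((f[:,:,2]>60)&(f[:,:,2]>f[:,:,0]+45)&(f[:,:,1]>f[:,:,0]+30)&(abs(f[:,:,2]-f[:,:,1])<40)).astype(np.uint8)
_,_,st,ce=cv2.connectedComponentsWithStats(m)
for a,b in zip(st[1:],ce[1:]):
    if a[4]>60:
        X=onz(W,b,.036)-[p[0],p[1],0];c,s=np.cos(p[2]),np.sin(p[2]);print(list(map(int,a)),b.round(1),"lab",c*X[0]+s*X[1],-s*X[0]+c*X[1])
rel([.3512,.2405,.2],17)
E
```

```text
[26, 4, 21, 36, 299] [35.6 21.6] lab -0.25495010648616806 0.15381098493896436
[261, 129, 20, 13, 247] [270.8 135.2] lab -0.042941595584667064 0.05320071925154934
t 14.65 shift old axes cm [ 16.95 -35.21   4.39] turn deg [  0.42   0.06 -27.82] | shift in target axes [ 31.41 -23.2    4.63] | world d [-31.37  23.26  -4.63] grasp [0.6649 0.0079 0.2463]
```

Tube A lies at labeller x=−43 mm with its cap centred at y=+53 mm, as planned. Next is tube B.

Emit:
play_rows --pt "0 -4.5 0 0 0 0 -0.3" --pt "0 -4.5 0 0 0 0 -0.3" --pt "0 -4.5 0 0 0 0 -0.3" --pt "0 -4.5 0 0 0 0 -0.3" --pt "0 -4.5 0 0 0 0 -0.3"

```text
t: 15.15
tool_pos: [0.4403, 0.0505, 0.3947]
tool_rot: [-2.419, -2.0, 0.005]
contact_force: [-0.2, 1.2, 1.2]
finger_gap: 0.0298
grasp_force: 0.0
```

Emit:
play_rows --pt "3.4 -2.5 0 0 0 0 -0.2" --pt "3.4 -2.5 0 0 0 0 -0.2" --pt "3.4 -2.5 0 0 0 0 -0.2" --pt "3.4 -2.5 0 0 0 0 -0.2" --pt "3.4 -2.5 0 0 0 0 -0.2"

```text
t: 15.65
tool_pos: [0.3503, 0.2415, 0.3952]
tool_rot: [-2.421, -2.001, 0.005]
contact_force: [0.4, 0.3, -0.3]
finger_gap: 0.034
grasp_force: 0.0
```

Emit:
play_rows --pt "0 0 1 0 0 -7 -0.2" --pt "0 0 2 0 0 -7 -0.2" --pt "0 0 2 0 0 -7 -0.2" --pt "0 0 2 0 0 -6.8 -0.2" --pt "0 0 0 0 0 0 -0.2"

```text
t: 16.15
tool_pos: [0.3497, 0.2395, 0.3227]
tool_rot: [-1.867, -2.521, 0.013]
contact_force: [-1.2, -0.4, -1.4]
finger_gap: 0.0337
grasp_force: 0.0
```

```bash
cat > cap.py <<'E'
from h import *
W=bot.read_camera("wrist");s=bot.read_state();M=R.from_rotvec(s["tool_rot"]).as_matrix()
f=W["frame"].astype(int);m=((f[:,:,2]>60)&(f[:,:,2]>f[:,:,0]+45)&(f[:,:,1]>f[:,:,0]+30)).astype(np.uint8)
_,_,st,ce=cv2.connectedComponentsWithStats(m)
for a,b in zip(st[1:],ce[1:]):
    if a[4]>150:
        X=onz(W,b,.036);print(list(map(int,a)),"cap world",X.round(4),"rel tool cm",(M.T@(X-s["tool_pos"])*100).round(2))
E
python3 cap.py; python3 -c "
from h import *
rel([.3501,.2420,.0415],17)"
```

```text
[268, 128, 27, 18, 453] cap world [0.3342 0.2915 0.036 ] rel tool cm [ 5.44  0.11 28.83]
[477, 137, 25, 40, 520] cap world [0.4904 0.3239 0.036 ] rel tool cm [ 4.02 16.   28.73]
t 16.2 shift old axes cm [ 0.23  0.09 12.79] turn deg [-0.37  0.06 -0.16] | shift in target axes [2.200e-01 1.000e-02 1.279e+01] | world d [ -0.05   0.21 -12.79] grasp [0.3506 0.2399 0.1694]
```

Emit:
play_rows --pt "0.3 0 4 0 0 0 -0.2" --pt "0 0 4 0 0 0 -0.2" --pt "0 0 3 0 0 0 -0.2" --pt "0 0 1 0 0 0 -0.2" --pt "0 0 0 0 0 0 -0.2"

```text
t: 16.7
tool_pos: [0.3509, 0.2432, 0.2061]
tool_rot: [-1.87, -2.523, 0.004]
contact_force: [0.1, 0.1, 0.6]
finger_gap: 0.0339
grasp_force: 0.0
```

```bash
python3 cap.py; python3 -c "
from h import *
rel([.3501,.2420,.0415],17)"
```

```text
[248, 148, 49, 35, 1556] cap world [0.334  0.2915 0.036 ] rel tool cm [ 5.1  -0.31 17.13]
t 16.75 shift old axes cm [-0.11 -0.21  1.08] turn deg [ 0.   -0.   -0.09] | shift in target axes [-0.11 -0.21  1.08] | world d [-0.17 -0.17 -1.08] grasp [0.3518 0.2437 0.0523]
```

Emit:
play_rows --pt "0 -0.25 1.05 0 0 0 -0.2" --pt "0 0 0 0 0 0 -0.2" --pt "0 0 0 0 0 0 -1" --pt "0 0 0 0 0 0 -1" --pt "0 0 0 0 0 0 -1"

```text
t: 17.25
tool_pos: [0.3485, 0.2426, 0.1968]
tool_rot: [-1.869, -2.524, 0.002]
contact_force: [-2.9, -0.3, 5.0]
finger_gap: 0.0143
grasp_force: 58.4
```

```bash
python3 cap.py; python3 -c "
from h import *
rel([.3501,.2420,.0415],17);s=bot.read_state();print(s['finger_gap'],s['contact_force'])"
```

```text
[252, 151, 52, 38, 1813] cap world [0.3338 0.2914 0.036 ] rel tool cm [ 5.09  0.05 16.08]
t 17.3 shift old axes cm [-0.11  0.14  0.03] turn deg [-0.08 -0.01 -0.02] | shift in target axes [-0.11  0.14  0.03] | world d [ 0.16 -0.07 -0.03] grasp [0.3485 0.2427 0.0418]
0.014282750372691718 [-3.34909269 -0.98273945  5.51675306]
```

Emit:
play_rows --pt "0 0 -2 0 0 0 -1" --pt "0 0 -4 0 0 0 -1" --pt "0 0 -4 0 0 0 -1" --pt "0 0 -4 0 0 0 -1" --pt "0 0 -3 0 0 0 -1"

```text
t: 17.8
tool_pos: [0.3494, 0.243, 0.3695]
tool_rot: [1.868, 2.523, 0.006]
contact_force: [-0.6, 1.0, -0.5]
finger_gap: 0.0144
grasp_force: 58.9
```

Emit:
play_rows --pt "-4 0 0 0 0 0 -1" --pt "-4 0 0 0 0 0 -1" --pt "-4 0 0 0 0 0 -1" --pt "-4 0 0 0 0 0 -1" --pt "-4 0 0 0 0 0 -1"

```text
t: 18.3
tool_pos: [0.4076, 0.05, 0.3669]
tool_rot: [1.868, 2.524, 0.002]
contact_force: [0.2, 0.2, 0.0]
finger_gap: 0.0144
grasp_force: 58.9
```

Emit:
play_rows --pt "0 0 0 0 0 7 -1" --pt "0 0 0 0 0 7 -1" --pt "0 0 0 0 0 7 -1" --pt "0 0 0 0 0 6.8 -1" --pt "0 0 0 0 0 0 -1"

```text
t: 18.8
tool_pos: [0.4074, 0.0514, 0.3667]
tool_rot: [2.421, 2.001, 0.001]
contact_force: [-0.8, 0.4, -0.3]
finger_gap: 0.0144
grasp_force: 58.9
```

```bash
python3 - <<'E'
from h import *
from fit import w
p=np.load("lab.npy");P=w(p,[-.095,.0008,.12])[0];print(P)
rel(P,-10.85); s=bot.read_state();print(s["finger_gap"],s["contact_force"],s["grasp_force"])
E
```

```text
[0.61184617 0.01684979 0.12      ]
t 18.8 shift old axes cm [ 0.45 20.72  9.19] turn deg [ 0.06 -0.01  0.01] | shift in target axes [ 0.45 20.73  9.17] | world d [20.44 -3.45 -9.17] grasp [0.4074 0.0514 0.2117]
0.014381226504336198 [-0.7830193   0.38222051 -0.26374928] 58.89664596877992
```

Emit:
play_rows --pt "0.4 4.2 0 0 0 0 -1" --pt "0 4.2 0 0 0 0 -1" --pt "0 4.2 0 0 0 0 -1" --pt "0 4.2 0 0 0 0 -1" --pt "0 3.9 0 0 0 0 -1"

```text
t: 19.3
tool_pos: [0.6133, 0.0162, 0.3663]
tool_rot: [2.418, 2.005, 0.001]
contact_force: [0.3, -0.5, -0.1]
finger_gap: 0.0145
grasp_force: 58.9
```

Emit:
play_rows --pt "0 0 4 0 0 0 -1" --pt "0 0 4 0 0 0 -1" --pt "0 0 1.2 0 0 0 -1" --pt "0 0 0 0 0 0 -1" --pt "0 0 0 0 0 0 -1"

```text
t: 19.8
tool_pos: [0.612, 0.0166, 0.2756]
tool_rot: [2.419, 2.002, 0.002]
contact_force: [0.0, -0.2, 0.2]
finger_gap: 0.0144
grasp_force: 58.9
```

```bash
python3 - <<'E'
from h import *
from fit import w
p=np.load("lab.npy");P=w(p,[-.095,.0008,.12])[0]
rel(P,-10.85)
W=bot.read_camera("wrist");a=W["frame"][:,:,::-1].copy();np.save("w10.npy",W,allow_pickle=True)
cv2.imwrite("pics/w10.png",cv2.resize(a[90:340,120:440],None,fx=2.4,fy=2.4,interpolation=cv2.INTER_CUBIC))
E
```

```text
t 19.8 shift old axes cm [ 0.02 -0.02  0.06] turn deg [ 0.11 -0.01  0.08] | shift in target axes [ 0.02 -0.01  0.06] | world d [-0.01  0.02 -0.06] grasp [0.612  0.0166 0.1206]
```

View pics/w10.png

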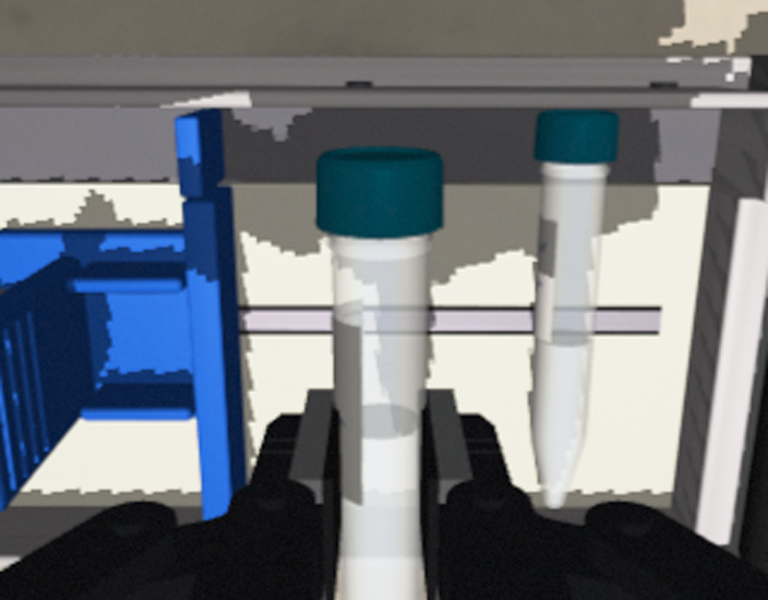

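Tube A lies flat in the track with its cap in the channel. Tube B hangs midway between the follower face (crop u≈240) and tube A (u≈540), so I'll lower it.

Emit:
play_rows --pt "0 0 3 0 0 0 -1" --pt "0 0 2.5 0 0 0 -1" --pt "0 0 1.5 0 0 0 -1" --pt "0 0 0.5 0 0 0 -1" --pt "0 0 0 0 0 0 -1"

```text
t: 20.35
tool_pos: [0.6118, 0.0166, 0.1998]
tool_rot: [2.421, 2.002, 0.001]
contact_force: [-0.3, -0.6, -0.2]
finger_gap: 0.0142
grasp_force: 59.0
```

Emit:
play_rows --pt "0 0 0.2 0 0 0 -1" --pt "0 0 0 0 0 0 -1"

```text
t: 20.55
tool_pos: [0.6122, 0.0165, 0.1984]
tool_rot: [2.42, 2.001, 0.003]
contact_force: [-0.6, 0.2, -0.6]
finger_gap: 0.0145
grasp_force: 59.0
```

```bash
python3 -c "
from h import *
rel([.612,.0166,.0425],-10.85);s=bot.read_state();print(s['finger_gap'],s['contact_force'])"
```

```text
t 20.55 shift old axes cm [ 0.01 -0.02  0.09] turn deg [ 0.13 -0.02  0.03] | shift in target axes [ 0.01 -0.02  0.09] | world d [-0.02  0.01 -0.09] grasp [0.6122 0.0165 0.0434]
0.014525540184088684 [-0.59541601  0.2363768  -0.60993872]
```

Within a millimetre of the floor. I'll lower slightly, release and rise.

Emit:
play_rows --pt "0 0 0.1 0 0 0 -1" --pt "0 0 0 0 0 0 -0.35" --pt "0 0 0 0 0 0 -0.35" --pt "0 0 0 0 0 0 -0.35" --pt "0 0 -1 0 0 0 -0.35"

```text
t: 21.05
tool_pos: [0.6106, 0.0166, 0.2053]
tool_rot: [-2.42, -2.001, 0.003]
contact_force: [0.1, 0.2, -0.5]
finger_gap: 0.028
grasp_force: 0.0
```

Emit:
play_rows --pt "0 0 -3 0 0 0 -0.35" --pt "0 0 -4 0 0 0 -0.35" --pt "0 0 -4 0 0 0 -0.35" --pt "0 0 -4 0 0 0 -0.35" --pt "0 0 0 0 0 0 -0.35"

```text
t: 21.55
tool_pos: [0.6136, 0.0164, 0.3636]
tool_rot: [2.415, 1.997, 0.014]
contact_force: [1.1, 0.3, 1.1]
finger_gap: 0.0274
grasp_force: 0.0
```

```bash
cat > lab.py <<'E'
from h import *
p=np.load("lab.npy")
W=bot.read_camera("wrist");f=W["frame"].astype(int);m=((f[:,:,2]>60)&(f[:,:,2]>f[:,:,0]+45)&(f[:,:,1]>f[:,:,0]+30)&(abs(f[:,:,2]-f[:,:,1])<40)).astype(np.uint8)
_,_,st,ce=cv2.connectedComponentsWithStats(m)
for a,b in zip(st[1:],ce[1:]):
    if a[4]>60:
        X=onz(W,b,.036)-[p[0],p[1],0];c,s=np.cos(p[2]),np.sin(p[2]);print(list(map(int,a)),"lab",c*X[0]+s*X[1],-s*X[0]+c*X[1])
E
python3 lab.py; python3 -c "
from h import *
rel([.431,.0502,.2],-10.85)"
```

```text
[61, 0, 21, 27, 273] lab -0.2520092026457479 0.14958099369893102
[254, 131, 23, 15, 314] lab -0.1000336311634673 0.051877436824095166
[320, 130, 22, 15, 302] lab -0.042642093329419296 0.05315372579187454
t 21.6 shift old axes cm [ -0.1  -18.48   0.41] turn deg [ 0.42 -0.05  0.03] | shift in target axes [ -0.11 -18.47   0.54] | world d [-18.16   3.37  -0.54] grasp [0.6126 0.0165 0.2054]
```

Emit:
play_rows --pt "0 -4.6 0 0 0 0 -1" --pt "0 -4.6 0 0 0 0 -1" --pt "0 -4.6 0 0 0 0 -1" --pt "0 -4.7 0 0 0 0 -1" --pt "0 0 0 0 0 0 -1"

```text
t: 22.1
tool_pos: [0.4219, 0.0523, 0.3524]
tool_rot: [-2.413, -1.998, 0.015]
contact_force: [1.4, -0.3, -0.5]
finger_gap: 0.0001
grasp_force: 0.0
```

Emit:
play_rows --pt "0 0 4 0 0 0 -1" --pt "0 0 4 0 0 0 -1" --pt "0 0 4 0 0 0 -1" --pt "0 0 0 0 0 0 -1" --pt "0 0 0 0 0 0 -1"

```text
t: 22.6
tool_pos: [0.429, 0.0513, 0.2354]
tool_rot: [-2.419, -2.0, 0.005]
contact_force: [0.7, 0.2, 0.3]
finger_gap: -0.0002
grasp_force: 0.0
```

```bash
python3 -c "
from h import *
rel([.431,.0502,.068],-10.85);s=bot.read_state();print(s['finger_gap'],s['contact_force'])"
```

```text
t 22.6 shift old axes cm [-0.07  0.22  1.24] turn deg [-0.22  0.04  0.02] | shift in target axes [-0.07  0.22  1.24] | world d [ 0.2  -0.11 -1.24] grasp [0.429  0.0513 0.0804]
-0.00016568884628772215 [0.70459079 0.18970381 0.33514824]
```

Emit:
play_rows --pt "-0.1 0.1 0.8 0 0 0 -1" --pt "0 0 0.5 0 0 0 -1" --pt "0 0 0.3 0 0 0 -1" --pt "0 0 0.3 0 0 0 -1" --pt "0 0 0.2 0 0 0 -1"

```text
t: 23.1
tool_pos: [0.4308, 0.0502, 0.2158]
tool_rot: [2.421, 2.002, 0.001]
contact_force: [-1.4, 0.3, 3.2]
finger_gap: 0.0001
grasp_force: 2.2
```

```bash
python3 lab.py; python3 -c "
from h import *
rel([.431,.0502,.068],-10.85);s=bot.read_state();print(s['finger_gap'],s['contact_force'])"
```

```text
t 23.15 shift old axes cm [ 0.01  0.03 -0.75] turn deg [ 0.04 -0.03  0.03] | shift in target axes [ 0.    0.02 -0.75] | world d [0.03 0.   0.75] grasp [0.4307 0.0502 0.0605]
5.2480153587308174e-05 [-0.83942221 -0.64593006  3.27745814]
```

Emit:
play_rows --pt "0 0 0.3 0 0 0 -1" --pt "0 0 0.2 0 0 0 -1" --pt "0 0 0 0 0 0 -1" --pt "0 0 0 0 0 0 -1" --pt "0 0 0 0 0 0 -1"

```text
t: 23.65
tool_pos: [0.431, 0.0502, 0.2126]
tool_rot: [2.421, 2.002, 0.001]
contact_force: [-7.3, 0.5, 25.5]
finger_gap: 0.0002
grasp_force: 13.2
```

```bash
python3 -c "
from h import *
rel([.431,.0502,.068],-10.85);s=bot.read_state();print(s['contact_force'])
for i,n in enumerate(('top','scene')):
    c=bot.read_camera(n);f=c['frame'].astype(int);m=(f[:,:,2]>120)&(f[:,:,0]<80)&(f[:,:,2]>f[:,:,1]+50)
    m[:, :250]=0;y,x=np.nonzero(m);print(n,m.sum(),x.mean(),y.mean()); 
    q=np.load('lab.npy')
    from fit import w
    print(proj(c,w(q,[[-.18,0,.06],[-.086,0,.06],[-.05,0,.06]])))
"
```

```text
t 23.65 shift old axes cm [-0.   -0.   -1.04] turn deg [ 0.04 -0.02  0.04] | shift in target axes [-0.   -0.   -1.04] | world d [-0.   -0.    1.04] grasp [0.431  0.0502 0.0576]
[-7.27493116  0.53637818 25.48317395]
top 303 303.8019801980198 166.3795379537954
[[296.05306773 197.56900406]
 [302.0357964  169.91416345]
 [304.30790809 159.41144972]]
scene 121 307.24793388429754 184.9917355371901
[[287.96297336 215.44620357]
 [305.47317214 190.00342649]
 [311.87604942 180.69987824]]
```

The pad is at its stop and the follower has gone forward. I'll release and move up to check.

Emit:
play_rows --pt "0 0 -1 0 0 0 -1" --pt "0 0 -4 0 0 0 -1" --pt "0 0 -4 0 0 0 -1" --pt "0 0 -4 0 0 0 -1" --pt "0 0 -4 0 0 0 -1"

```text
t: 24.25
tool_pos: [0.4303, 0.0501, 0.3816]
tool_rot: [2.421, 2.001, 0.0]
contact_force: [1.3, -0.0, -0.1]
finger_gap: -0.0001
grasp_force: 0.0
```

Emit:
play_rows --pt "0 4 0 0 0 0 -1" --pt "0 4 0 0 0 0 -1" --pt "0 4 0 0 0 0 -1" --pt "0 3 0 0 0 0 -1" --pt "0 0 0 0 0 0 -1"

```text
t: 24.75
tool_pos: [0.5815, 0.021, 0.3796]
tool_rot: [2.42, 1.999, 0.003]
contact_force: [0.1, 0.4, 0.8]
finger_gap: 0.0001
grasp_force: 0.0
```

```bash
python3 lab.py;python3 - <<'E'
from h import *
W=bot.read_camera("wrist");a=W["frame"][:,:,::-1]
cv2.imwrite("pics/w11.png",cv2.resize(a[100:300,120:460],None,fx=2.3,fy=2.3,interpolation=cv2.INTER_CUBIC))
E
```

```text
[118, 0, 19, 30, 295] lab -0.250022003347243 0.15103493214675717
[369, 128, 43, 16, 594] lab -0.02086180904114518 0.05099658659977481
```

View pics/w11.png

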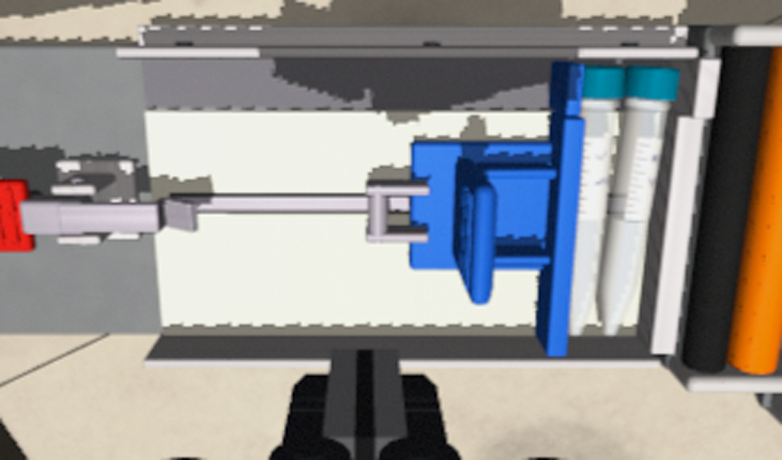

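The row is closed. Both tubes lie side by side and square with their caps left, the follower's face is against them, and the cap row is centred about 21 mm before the gate. I'm handing in.

```bash
python3 -c "
from rig import bot
print(bot.hand_in())"
```

```text
the job is handed in; nothing more can be done
None
```

I handed the job in at about 25 s: both tubes are in the magazine, caps left, with the follower closed on them in a row against the gate. The last wrist picture shows this, but the hand-in returned no verdict.

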